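# Find the fullest sugar tin by its weight

### The job

One of the three identical closed sugar tins on the wooden serving board is clearly the fullest, and only its weight tells which. Starting at the board's handle end and working along, lift each tin in turn a few centimetres clear to feel its weight, setting it gently back upright on the board before you lift the next; then hold the heaviest up, upright and still, about 15 cm clear of the board, and finish while still holding it, the other two left standing on the board (if the last tin is the heaviest you may simply keep it in hand). Leave the mug, jar and bowl alone.

Things in the scene. Friction and masses are not known exactly. Their poses are not given: they have to be found in the camera images.
- board: dark wooden serving board, fixed to the counter, 170 mm (x) by 420 mm (y) and 18 mm thick; origin at the centre of its underside, on the counter; y runs along the board to its handle end. A 45 mm wide, 100 mm long handle juts out at the +y end. The tins stand in a row along y, about 130 mm apart
- board_handle (a point): top of the middle of the board's handle, 255 mm along the board's y from its centre
- tin_a_center (a point): centre (half-way up) of the first tin, nearest the handle: plain closed round aluminium tin, 62 mm across, 84 mm tall, flat lid, upright; z is its axis. Grip it firmly in its upper half (a deep grasp brings the lid against the palm). The three look alike; each weighs 0.14 to 0.45 kg, contents hardly shift. Which is heaviest changes each time; it outweighs the others by at least 0.17 kg
- tin_b_center (a point): centre (half-way up) of the middle tin: plain closed round aluminium tin, 62 mm across, 84 mm tall, flat lid, upright; z is its axis. Grip it firmly in its upper half (a deep grasp brings the lid against the palm). The three look alike; each weighs 0.14 to 0.45 kg, contents hardly shift. Which is heaviest changes each time; it outweighs the others by at least 0.17 kg
- tin_c_center (a point): centre (half-way up) of the last tin, farthest from the handle: plain closed round aluminium tin, 62 mm across, 84 mm tall, flat lid, upright; z is its axis. Grip it firmly in its upper half (a deep grasp brings the lid against the palm). The three look alike; each weighs 0.14 to 0.45 kg, contents hardly shift. Which is heaviest changes each time; it outweighs the others by at least 0.17 kg
- tin_a: the same tin as tin_a_center; origin at the centre of its underside, z up
- tin_b: the same tin as tin_b_center; origin at the centre of its underside, z up
- tin_c: the same tin as tin_c_center; origin at the centre of its underside, z up
- mug: white mug, 82 mm across and 90 mm tall, handle on its +y side, to be left alone; origin at the centre of its underside
- jar: glass jar, 90 mm across and 120 mm tall, to be left alone; origin at the centre of its underside
- bowl: blue bowl, 120 mm across and 50 mm tall, to be left alone; origin at the centre of its underside

How it is judged (in metres and radians):
On the way, in this order (a step that is already met when the one before it is completed fails the run):
1. the first (handle end) tin is lifted clear in the fingers while the other two stand upright on the board (contact force between tin_a and the fingers above 1 N and contact force between tin_a and board below 0.05 N and z of tin_a_center in the frame of board above 0.075 m and contact force between each of tin_b, tin_c and board above 0.5 N and angle between each of tin_b_center, tin_c_center's own z axis and vertical below 0.15 rad), for 0.2 s.
2. the middle tin is lifted clear in the fingers while the other two stand upright on the board (contact force between tin_b and the fingers above 1 N and contact force between tin_b and board below 0.05 N and z of tin_b_center in the frame of board above 0.075 m and contact force between each of tin_a, tin_c and board above 0.5 N and angle between each of tin_a_center, tin_c_center's own z axis and vertical below 0.15 rad), for 0.2 s.
3. the last tin is lifted clear in the fingers while the other two stand upright on the board (contact force between tin_c and the fingers above 1 N and contact force between tin_c and board below 0.05 N and z of tin_c_center in the frame of board above 0.075 m and contact force between each of tin_a, tin_b and board above 0.5 N and angle between each of tin_a_center, tin_b_center's own z axis and vertical below 0.15 rad), for 0.2 s.
At the end, for the whole second after the job is handed in: the heaviest tin is held in the fingers, its base more than 120 mm above the board, tilted less than 0.25 rad and still (under 30 mm/s); the other two, both light, stand on the board, tilted less than 0.15 rad, untouched by the robot (((contact force between tin_a and the fingers above 1 N and contact force between tin_a and board below 0.05 N and z of tin_a_center in the frame of board above 0.18 m and angle between tin_a_center's own z axis and vertical below 0.25 rad and linear speed of each of tin_a, tin_b, tin_c below 0.03 m/s and contact force between tin_b and board between 0.5 and 3 N and angle between each of tin_b_center, tin_c_center's own z axis and vertical below 0.15 rad and contact force between each of tin_b, tin_c and the arm below 0.1 N and contact force between each of tin_b, tin_c and the fingers below 0.1 N and contact force between tin_c and board between 0.5 and 3 N) or (contact force between tin_b and the fingers above 1 N and contact force between tin_b and board below 0.05 N and z of tin_b_center in the frame of board above 0.18 m and angle between tin_b_center's own z axis and vertical below 0.25 rad and linear speed of each of tin_b, tin_a, tin_c below 0.03 m/s and contact force between tin_a and board between 0.5 and 3 N and angle between each of tin_a_center, tin_c_center's own z axis and vertical below 0.15 rad and contact force between each of tin_a, tin_c and the arm below 0.1 N and contact force between each of tin_a, tin_c and the fingers below 0.1 N and contact force between tin_c and board between 0.5 and 3 N) or (contact force between tin_c and the fingers above 1 N and contact force between tin_c and board below 0.05 N and z of tin_c_center in the frame of board above 0.18 m and angle between tin_c_center's own z axis and vertical below 0.25 rad and linear speed of each of tin_c, tin_a, tin_b below 0.03 m/s and contact force between tin_a and board between 0.5 and 3 N and angle between each of tin_a_center, tin_b_center's own z axis and vertical below 0.15 rad and contact force between each of tin_a, tin_b and the arm below 0.1 N and contact force between each of tin_a, tin_b and the fingers below 0.1 N and contact force between tin_b and board between 0.5 and 3 N))); the arm keeps its last pose, push and grip.
It fails at once if the mug is disturbed (moved more than 30 mm) (distance of mug from where it was at the start of the episode above 0.03 m).
It fails at once if the jar is disturbed (moved more than 30 mm) (distance of jar from where it was at the start of the episode above 0.03 m).
It fails at once if the bowl is disturbed (moved more than 30 mm) (distance of bowl from where it was at the start of the episode above 0.03 m).
It fails at once if a tin is dropped or knocked over (moves faster than 0.5 m/s out of the fingers) ((linear speed of tin_a above 0.5 m/s and contact force between tin_a and the fingers below 0.5 N) or (linear speed of tin_b above 0.5 m/s and contact force between tin_b and the fingers below 0.5 N) or (linear speed of tin_c above 0.5 m/s and contact force between tin_c and the fingers below 0.5 N)).
It also fails if it takes over 61 s, if anything falls off the work surface, if the arm or the gripper's body presses on something with over 40 N, if the wrist force passes 120 N, or if a joint passes its speed limit or range.

### The arm

A 6-joint arm with a two-finger parallel gripper is mounted at the origin on the work surface. World frame = base frame: x ahead of the robot, y to its left, z up, the work surface at z = 0. Lengths are in mm, angles in rad, forces in N, time in s.
With the tool pointing down it reaches from about 275 to 775 mm from the base axis. Payload 14.6 kg.
Tool frame: the origin (TCP) lies on the centre line of the jaws, within the pads' length; the fingertips stand 8 mm ahead of it and the grasp point (between the pads) lies 11 mm behind it; z points along the fingers, y is the direction in which the jaws open and shut (so a half turn about z gives the same grasp; the last joint's range is limited). The gripper opens to 85 mm and grips with 20 to 120 N. Pads are 22 mm wide; open, the fingers measure 114 mm over their backs; the gripper's body (76 mm by 85 mm) begins 54 mm behind the grasp point. The pads swing forward as they close: fully open they stand 13 mm farther back than shut.
Start: joints at [1.092, 0.263, -0.048, 1.259, 0, 1.415], TCP at [167.045, 497.719, 239.278] pointing down, gripper open.
Joint ranges: [-2.65, 2.65], [-0.89, 1.7], [-1.18, 1.37], [-2.13, 2.11], [-1.35, 1.29], [-3.14, 3.14]. Speed limits (rad/s): [1.89, 1.89, 2.57, 2.79, 3.14, 3.14].

### API

Orientations are given as a unit quaternion [w, x, y, z].
In Python, from plant import get_obs, read_camera, calibration, job_done gives the robot as it stands.
- The arm moves only by the tool jog_arm, never from a script. Its argument "moves" is a list that holds one entry, the list of rows, each a list of 5 numbers: the shift along the tool's x, y, z in mm, then the turn about the tool's z in degrees, then the gripper's target within -1 to 1 (fully open at 1, half-way at 0, shut at -1). A call has 1 to 20 rows; each row shifts and turns the commanded pose from where the row before left it, along the tool's axes as they then stand; what a row does not reach is not made up. A row lasts 1/10 s, in which the tool goes at most 50 mm and 8.59 degrees, less where a joint would pass 70% of its speed; a pose out of reach is approached as far as the arm can. A call with a gripper value outside its range is refused whole. The fingers move at their own pace and stop on an object; "force" is the grip in N (left out, the last holds). Time passes only in rows, so rows that do not move let the fingers close. It gives the time, the measured TCP pose, the force and the opening at its end, in the units of the state.
- get_obs(): the state, without advancing time (a new reading comes with each control period).
- read_camera(name): name is "scene" or "top" or "wrist"; returns the picture (400x640x3 uint8, red, green, blue); there is no depth.
- calibration(name): a dict with "vertical_fov" (degrees; the focal length in pixels is half the picture's height over the tangent of half this angle, whatever the lens; pixels are square), "cx", "cy" (the principal point, pixels), "k1" (the pictures are not rectified: a ray, as slopes to the right and down, at radius r is drawn at 1 + k1 r^2 times it, then the intrinsics apply), "rvec" (rotation vector, rad) and "tvec" (3), from world to camera coordinates, as OpenCV has them. Camera axes: x right, y down, z forward; pixel columns grow to the right and rows downward; lengths in mm; the calibration is good to about 2 mm. A picture is of the moment at which its call begins: read the wrist's pose just before it. calibration takes no time and is no camera call; for the wrist camera it gives the pose at the moment of the call.
- job_done(): hands the job in, once; it reports no verdict.
The state is a dict: "clock": time; "qpos": joint angles; "qvel": joint speeds; "joint_torque": joint torques, N m; "tool_pos": TCP position; "orientation": TCP orientation; "wrist_force": force on the tool from outside, world axes, zero at the start; "wrist_torque": the same for the moment, N m; "grip_width": finger opening in mm.
Only numpy, scipy, OpenCV 4.12 (cv2) and the standard library are available. Lean on these libraries where they do the work, as an engineer would, in place of code of your own. Each camera call takes 0.05 s, during which the arm holds its last target.

## Working session

There is one attempt and no reset: what is moved stays moved. The work goes in short steps, Python scripts to look and compute and a tool call to move; the robot and the scene stay as the last step left them, time stands still between calls to the robot, and variables do not carry over. Pictures are saved under pics/ and viewed, and the job is handed in when it is done.

Besides the shell and the picture viewer there is one more tool, called after "Request:" in YAML: its name, and indented under it one key for each argument. jog_arm: Moves the arm, as the interface text tells. Its arguments: {"type":"object","properties":{"moves":{"type":"array"},"force":{"type":"number"}},"required":["moves"]}

```bash
ls; mkdir -p pics; python3 - <<'E'
from plant import *
import cv2
o=get_obs();print(o)
for n in("scene","top"):
    cv2.imwrite(f"pics/{n}0.png",read_camera(n)[:,:,::-1]);print(n,calibration(n))
E
```

```text
pics
{'clock': 0.0, 'qpos': array([ 1.09170981e+00,  2.63548549e-01, -4.89379539e-02,  1.25938086e+00,
       -2.93198486e-05,  1.41548131e+00]), 'qvel': array([-0.00204668,  0.00012617,  0.00104997,  0.00086886, -0.00129425,
        0.00203254]), 'joint_torque': array([-1.40824399e-03, -6.37625456e+01,  3.84564328e+01,  1.37857694e-02,
       -2.36904152e-04, -6.85898681e-05]), 'tool_pos': array([166.92539422, 497.4831941 , 238.81142831]), 'orientation': array([-1.53103929e-04,  1.61179555e-01,  9.86924954e-01, -5.13374903e-04]), 'wrist_force': array([-0.79084896, -0.39634643, -0.34581441]), 'wrist_torque': array([-0.00507557,  0.04851213,  0.01144168]), 'grip_width': 85.4357102183438}
scene {'vertical_fov': 47.186264505763646, 'cx': 321.99205145172874, 'cy': 195.07875019180074, 'k1': -0.09356042160897796, 'rvec': array([ 0.78408751,  2.65559614, -0.98290334]), 'tvec': array([ 534.54941824, -170.79281774, 1343.37484866])}
top {'vertical_fov': 56.78277727593902, 'cx': 320.6484267131486, 'cy': 197.11168898965417, 'k1': -0.08752657868364459, 'rvec': array([ 2.20833354, -2.18125531,  0.08858148]), 'tvec': array([-76.50551168, 629.16228373, 933.36571696])}
```

View pics/scene0.png

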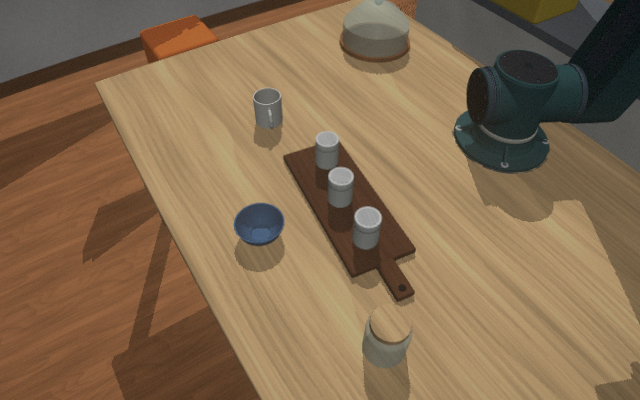

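View pics/top0.png

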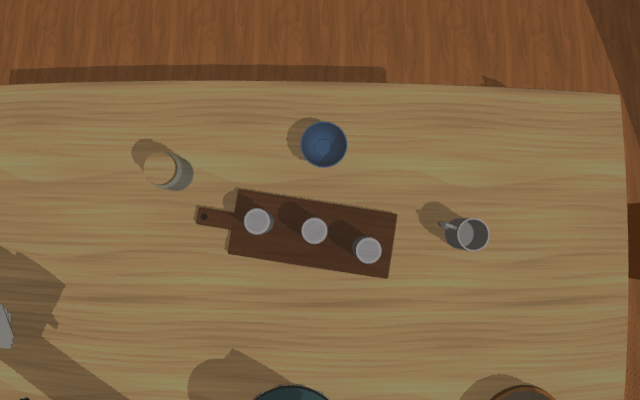

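The scene view shows the three tins on the board. In the top view the lids are at about A (257,221), B (314,230) and C (368,250), with the handle on the left (+y). Next I'll refine these and convert them at lid height z=102.

```bash
cat > h.py <<'E'
import numpy as np,cv2
from plant import *
def cam(n):
    c=calibration(n);f=200/np.tan(np.radians(c['vertical_fov']/2))
    return c,f,cv2.Rodrigues(np.array(c['rvec']))[0],np.array(c['tvec'],float)
def to_world(n,uv,z,cc=None):
    c,f,R,t=cc or cam(n)
    d=np.array([(uv[0]-c['cx'])/f,(uv[1]-c['cy'])/f]);s=d.copy()
    for _ in range(20): s=d/(1+c['k1']*(s@s))
    r=R.T@np.array([*s,1]);o=-R.T@t
    return o+r*(z-o[2])/r[2]
def to_px(n,P,cc=None):
    c,f,R,t=cc or cam(n);p=R@np.array(P,float)+t;s=p[:2]/p[2];s=s*(1+c['k1']*(s@s))
    return s*f+[c['cx'],c['cy']]
E
python3 - <<'E'
from h import *
for n,S in(("top",[(257,221),(314,230),(368,250)]),("scene",[(327,139),(341,176),(368,216)])):
    for s in S: print(n,s,to_world(n,s,102).round(1))
im=cv2.imread("pics/top0.png");g=cv2.cvtColor(im,cv2.COLOR_BGR2GRAY)
for s in [(257,221),(314,230),(368,250)]:
    x,y=s;p=g[y-22:y+22,x-22:x+22]
    m=(p>110).astype('uint8');n_,l,st,ce=cv2.connectedComponentsWithStats(m)
    k=1+np.argmax(st[1:,4]);print(st[k],ce[k]+[x-22,y-22])
    cs=cv2.findContours((l==k).astype('uint8'),0,1)[0][0];(cx,cy),r=cv2.minEnclosingCircle(cs)
    print(cx+x-22,cy+y-22,r, to_world("top",(cx+x-22,cy+y-22),102).round(1))
for s in [(238,188),(397,214),(388,278),(228,253),(204,216)]: print(s,to_world("top",s,18).round(1))
big=cv2.resize(im[170:300,180:420],None,fx=3.3,fy=3.3,interpolation=cv2.INTER_CUBIC);cv2.imwrite("pics/topz.png",big)
E
```

```text
top (257, 221) [566.5  81.5 102. ]
top (314, 230) [547.1 -52.9 102. ]
top (368, 250) [ 501.5 -180.4  102. ]
scene (327, 139) [ 505.6 -180.3  102. ]
scene (341, 176) [549.6 -52.8 102. ]
scene (368, 216) [568.2  80.1 102. ]
[  9  10  26  25 519] [256.52793834 221.05009634]
256.5 221.0 12.855060577392578 [566.5  82.7 102. ]
[ 10  10  25  26 517] [313.94970986 230.45454545]
313.98623847961426 230.4633026123047 12.81616497039795 [546.  -52.9 102. ]
[ 10  10  26  25 513] [368.30214425 250.08576998]
368.3505153656006 250.10309219360352 12.791024208068848 [ 501.3 -181.2  102. ]
(238, 188) [651.2 146.1  18. ]
(397, 214) [ 588.8 -267.8   18. ]
(388, 278) [ 423.6 -244.9   18. ]
(228, 253) [483.1 167.9  18. ]
(204, 216) [577.3 233.   18. ]
```

View pics/topz.png

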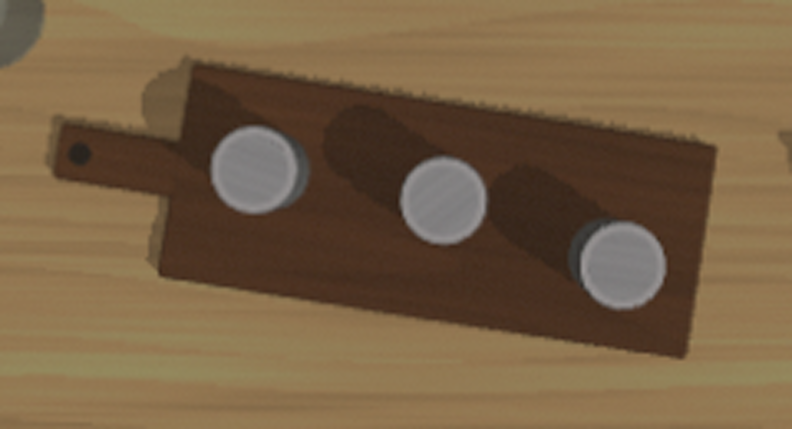

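Both cameras agree to within 4 mm, the tin spacing is about 136 mm, and the board measures 420 × 170. I'll use averaged centres: A (567,82), B (547,-53), C (503,-181). First I'll turn the tool so its axes line up with the world (x_tool=-x, y_tool=+y), then go above A.

Request:
jog_arm:
  moves:
    - [[0,0,0,-6.2,1],[0,0,0,-6.2,1],[0,0,0,-6.2,1],[-20,-20,0,0,1],[-26,-27,0,0,1],[-26,-27,0,0,1],[-26,-27,0,0,1],[-26,-27,0,0,1],[-26,-27,0,0,1],[-26,-27,0,0,1],[-26,-27,0,0,1],[-26,-27,0,0,1],[-26,-27,0,0,1],[-26,-27,0,0,1],[-26,-27,0,0,1],[-26,-27,0,0,1],[-26,-27,0,0,1],[-26,-27,0,0,1],[-16,-18,0,0,1],[0,0,0,0,1]]
  force: 50

```text
clock: 2.1
tool_pos: [568.9, 79.9, 238.3]
orientation: [-0.0, 0.001, 1.0, -0.0]
wrist_force: [-0.7, 0.1, -0.4]
grip_width: 85.7
```

```bash
python3 - <<'E'
from h import *
o=get_obs();cc=cam("wrist");im=read_camera("wrist")
cv2.imwrite("pics/w1.png",im[:,:,::-1])
for P in((567,82,102),(547,-53,102),(o['tool_pos'][0],o['tool_pos'][1],102)): print(to_px("wrist",P,cc).round(1))
E
```

```text
[321.7 187.3]
[178.6 167.2]
[319.5 189.1]
```

View pics/w1.png

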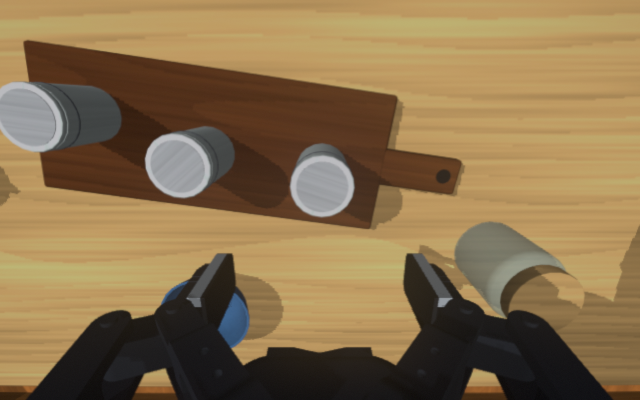

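The wrist view has lid A at (322,185), against a predicted (322,187), and B also agrees. Now I'll descend, close and let the fingers settle.

Request:
jog_arm:
  moves:
    - [[3,2,15,0,1],[0,0,20,0,1],[0,0,20,0,1],[0,0,20,0,1],[0,0,20,0,1],[0,0,20,0,1],[0,0,20,0,1],[0,0,15,0,1],[0,0,12,0,1],[0,0,8,0,1],[0,0,0,0,1],[0,0,0,0,-1],[0,0,0,0,-1],[0,0,0,0,-1],[0,0,0,0,-1],[0,0,0,0,-1],[0,0,0,0,-1],[0,0,0,0,-1],[0,0,0,0,-1]]

```text
clock: 4.05
tool_pos: [564.8, 84.0, 70.5]
orientation: [0.001, -0.0, 1.0, -0.0]
wrist_force: [-2.4, -0.8, 8.8]
grip_width: 61.5
```

Request:
jog_arm:
  moves:
    - [[0,0,-2,0,-1],[0,0,-5,0,-1],[0,0,-8,0,-1],[0,0,-8,0,-1],[0,0,-8,0,-1],[0,0,-8,0,-1],[0,0,-5,0,-1],[0,0,-2,0,-1],[0,0,0,0,-1],[0,0,0,0,-1],[0,0,0,0,-1],[0,0,0,0,-1],[0,0,0,0,-1],[0,0,0,0,-1],[0,0,0,0,-1]]

```text
clock: 5.55
tool_pos: [564.4, 84.1, 115.3]
orientation: [0.0, -0.0, 1.0, -0.0]
wrist_force: [-0.6, 0.4, -2.0]
grip_width: 61.4
```

```bash
python3 - <<'E'
from h import *
for i in range(3):
    o=get_obs();print(o['clock'],o['tool_pos'].round(1),o['wrist_force'].round(2),o['wrist_torque'].round(3),o['joint_torque'].round(2),o['grip_width'].round(1))
    im=read_camera("scene")
cv2.imwrite("pics/s1.png",im[:,:,::-1])
E
```

```text
Traceback (most recent call last):
AttributeError: 'float' object has no attribute 'round'
```

```bash
cat > w.py <<'E'
from h import *
import sys
F=[];T=[]
for i in range(6):
    o=get_obs();F.append(o['wrist_force']);T.append(o['joint_torque']);im=read_camera("scene")
print(o['clock'],o['tool_pos'].round(1),round(o['grip_width'],1));print(np.array(F).round(2));print("mean",np.mean(F,0).round(2),"sd",np.std(F,0).round(2),np.mean(T,0).round(2))
cv2.imwrite(f"pics/{sys.argv[1]}.png",im[:,:,::-1])
E
python3 w.py s1
```

```text
5.8 [564.4  84.1 115.3] 61.5
[[-0.59  0.43 -2.01]
 [ 0.56 -0.05 -1.82]
 [-0.05 -0.34 -2.47]
 [ 0.26  0.69 -1.55]
 [-0.29 -0.09 -2.89]
 [ 0.12  0.38 -2.32]]
mean [ 0.    0.17 -2.18] sd [0.37 0.35 0.44] [  0.   -74.55  35.88  -0.    -0.    -0.  ]
```

View pics/s1.png

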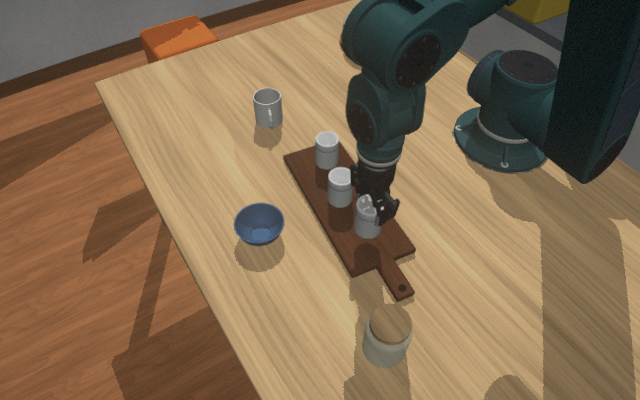

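Tin A is clear of the board and reads about 2.2 N, so roughly 0.22 kg, which looks light. I'll set it back and release.

Request:
jog_arm:
  moves:
    - [[0,0,4,0,-1],[0,0,8,0,-1],[0,0,10,0,-1],[0,0,10,0,-1],[0,0,6,0,-1],[0,0,4,0,-1],[0,0,2,0,-1],[0,0,1.5,0,-1],[0,0,0,0,-1],[0,0,0,0,-1]]

```text
clock: 6.85
tool_pos: [564.4, 84.1, 70.6]
orientation: [0.0, -0.0, 1.0, -0.0]
wrist_force: [-4.2, -0.8, 8.0]
grip_width: 61.4
```

Request:
jog_arm:
  moves:
    - [[0,0,0,0,0.7],[0,0,0,0,0.9],[0,0,0,0,1],[0,0,0,0,1],[0,0,0,0,1],[0,0,0,0,1],[0,0,0,0,1],[0,0,0,0,1],[0,0,-10,0,1],[0,0,-20,0,1],[0,0,-30,0,1],[0,0,-30,0,1],[0,0,-30,0,1],[0,0,-20,0,1],[0,0,0,0,1]]

```text
clock: 8.35
tool_pos: [565.5, 84.1, 213.2]
orientation: [0.002, -0.0, 1.0, 0.0]
wrist_force: [0.3, -0.5, -0.0]
grip_width: 85.1
```

Request:
jog_arm:
  moves:
    - [[2,-10,0,0,1],[4,-25,0,0,1],[4,-35,0,0,1],[4,-35,0,0,1],[3,-22,0,0,1],[1,-10,0,0,1],[0,0,0,0,1],[0,0,0,0,1]]

```text
clock: 9.15
tool_pos: [546.3, -52.5, 209.4]
orientation: [-0.0, -0.0, 1.0, 0.0]
wrist_force: [-0.3, 0.5, 0.6]
grip_width: 85.4
```

```bash
python3 - <<'E'
from h import *
o=get_obs();cc=cam("wrist");im=read_camera("wrist");s=read_camera("scene")
cv2.imwrite("pics/w2.png",np.vstack([im,s])[:,:,::-1][:, :])
cv2.imwrite("pics/w2.png",cv2.resize(cv2.imread("pics/w2.png"),(480,600)))
print(o['clock'],o['tool_pos'],o['wrist_force'])
for P in((547,-53,102),(503,-181,102),(566,83,102)): print(to_px("wrist",P,cc).round(1)*.75)
E
```

```text
9.15 [546.30874976 -52.48421126 209.4067262 ] [-0.32325651  0.52285998  0.57655524]
[239.175 149.475]
[123.075 111.525]
[353.4   164.625]
```

View pics/w2.png

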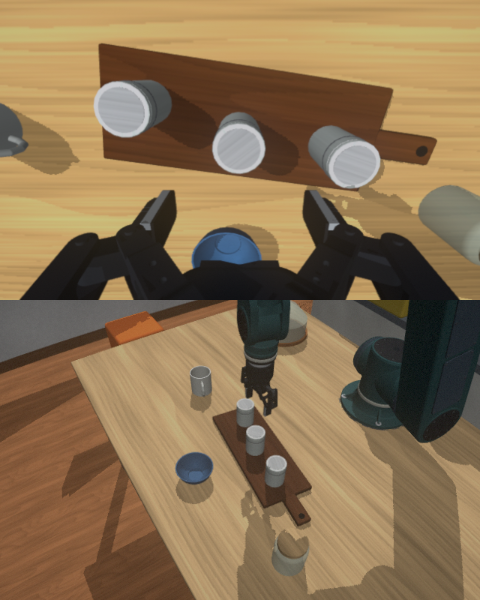

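All three tins are standing. Lid B is at (239,148) against a predicted (239,149), so I'll descend on it.

Request:
jog_arm:
  moves:
    - [[0,0,15,0,1],[0,0,20,0,1],[0,0,20,0,1],[0,0,20,0,1],[0,0,20,0,1],[0,0,18,0,1],[0,0,15,0,1],[0,0,12,0,1],[0,0,0,0,1],[0,0,0,0,-1],[0,0,0,0,-1],[0,0,0,0,-1],[0,0,0,0,-1],[0,0,0,0,-1],[0,0,0,0,-1],[0,0,0,0,-1],[0,0,0,0,-1]]

```text
clock: 10.95
tool_pos: [547.0, -53.1, 70.7]
orientation: [0.001, -0.0, 1.0, -0.0]
wrist_force: [-0.3, -0.0, 5.9]
grip_width: 60.3
```

Request:
jog_arm:
  moves:
    - [[0,0,-2,0,-1],[0,0,-5,0,-1],[0,0,-8,0,-1],[0,0,-8,0,-1],[0,0,-8,0,-1],[0,0,-8,0,-1],[0,0,-5,0,-1],[0,0,-2,0,-1],[0,0,0,0,-1],[0,0,0,0,-1],[0,0,0,0,-1],[0,0,0,0,-1],[0,0,0,0,-1],[0,0,0,0,-1]]

```text
clock: 12.35
tool_pos: [546.5, -53.0, 115.7]
orientation: [-0.0, -0.0, 1.0, 0.0]
wrist_force: [0.4, 0.0, -4.2]
grip_width: 60.1
```

```bash
python3 w.py s2
```

```text
12.6 [546.5 -52.9 115.8] 60.1
[[ 0.39  0.04 -4.22]
 [ 0.4  -0.48 -3.76]
 [ 1.15  0.66 -4.51]
 [-0.48  0.38 -3.95]
 [-0.13  0.14 -4.21]
 [ 0.68  0.3  -4.32]]
mean [ 0.34  0.17 -4.16] sd [0.53 0.35 0.25] [ -0.   -72.24  36.22   0.    -0.     0.  ]
```

View pics/s2.png

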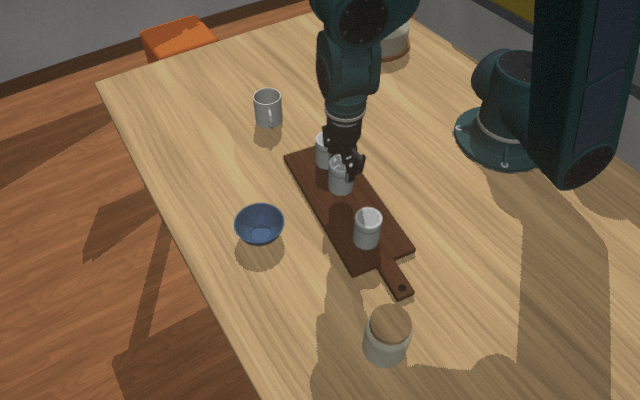

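Tin B is lifted and reads about 4.2 N, so roughly 0.42 kg, which makes it the likely heaviest. I'll set it back and then lift C as required.

Request:
jog_arm:
  moves:
    - [[0,0,4,0,-1],[0,0,8,0,-1],[0,0,10,0,-1],[0,0,10,0,-1],[0,0,6,0,-1],[0,0,4,0,-1],[0,0,2,0,-1],[0,0,1.5,0,-1],[0,0,0,0,-1],[0,0,0,0,-1]]

```text
clock: 13.65
tool_pos: [546.7, -53.0, 70.8]
orientation: [0.0, -0.0, 1.0, -0.0]
wrist_force: [-3.1, 0.2, 4.0]
grip_width: 60.3
```

Request:
jog_arm:
  moves:
    - [[0,0,0,0,0.7],[0,0,0,0,0.9],[0,0,0,0,1],[0,0,0,0,1],[0,0,0,0,1],[0,0,0,0,1],[0,0,0,0,1],[0,0,0,0,1],[0,0,-10,0,1],[0,0,-20,0,1],[0,0,-30,0,1],[0,0,-30,0,1],[0,0,-30,0,1],[0,0,-20,0,1],[0,0,0,0,1]]

```text
clock: 15.15
tool_pos: [547.5, -53.2, 213.6]
orientation: [0.002, -0.0, 1.0, -0.001]
wrist_force: [-0.1, 0.4, 0.8]
grip_width: 85.5
```

Request:
jog_arm:
  moves:
    - [[4,-10,0,0,1],[8,-25,0,0,1],[10,-30,0,0,1],[10,-30,0,0,1],[8,-23,0,0,1],[4,-10,0,0,1],[0,0,0,0,1],[0,0,0,0,1]]

```text
clock: 15.95
tool_pos: [502.5, -180.5, 209.9]
orientation: [-0.0, -0.0, 1.0, 0.0]
wrist_force: [0.8, 0.0, 0.2]
grip_width: 85.4
```

```bash
python3 - <<'E'
from h import *
o=get_obs();cc=cam("wrist");im=read_camera("wrist");s=read_camera("scene")
cv2.imwrite("pics/w3.png",cv2.resize(np.vstack([im,s])[:,:,::-1],(480,600)))
print(o['clock'],o['tool_pos'],o['wrist_force'])
for P in((547,-53,102),(503,-181,102),(566,83,102)): print(to_px("wrist",P,cc).round(1)*.75)
E
```

```text
15.95 [ 502.46476836 -180.52407853  209.94034648] [0.77596829 0.02115545 0.20265268]
[343.425 183.225]
[239.175 149.175]
[448.5  196.65]
```

View pics/w3.png

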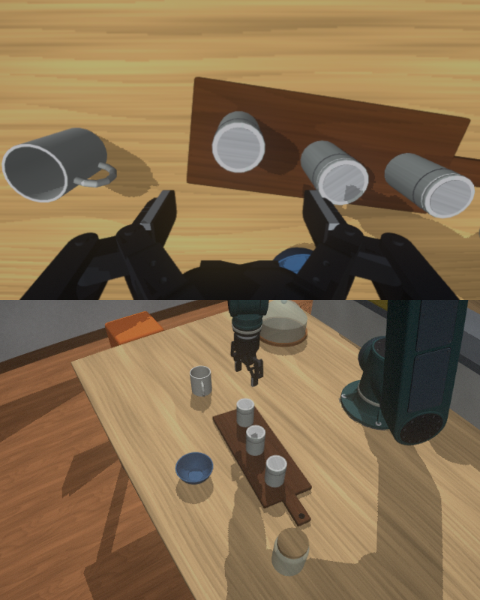

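All three tins are upright, C's lid at (239,147) matches its prediction, and the mug is well clear.

Request:
jog_arm:
  moves:
    - [[0,0,15,0,1],[0,0,20,0,1],[0,0,20,0,1],[0,0,20,0,1],[0,0,20,0,1],[0,0,18,0,1],[0,0,15,0,1],[0,0,12,0,1],[0,0,0,0,1],[0,0,0,0,-1],[0,0,0,0,-1],[0,0,0,0,-1],[0,0,0,0,-1],[0,0,0,0,-1],[0,0,0,0,-1],[0,0,0,0,-1],[0,0,0,0,-1]]

```text
clock: 17.75
tool_pos: [503.2, -180.9, 71.3]
orientation: [0.001, -0.001, 1.0, -0.0]
wrist_force: [-0.8, 2.2, 5.2]
grip_width: 61.1
```

Request:
jog_arm:
  moves:
    - [[0,0,-2,0,-1],[0,0,-5,0,-1],[0,0,-8,0,-1],[0,0,-8,0,-1],[0,0,-8,0,-1],[0,0,-8,0,-1],[0,0,-5,0,-1],[0,0,-2,0,-1],[0,0,0,0,-1],[0,0,0,0,-1],[0,0,0,0,-1],[0,0,0,0,-1],[0,0,0,0,-1],[0,0,0,0,-1]]

```text
clock: 19.15
tool_pos: [502.6, -181.0, 116.2]
orientation: [-0.0, -0.0, 1.0, 0.0]
wrist_force: [0.8, 0.2, -2.1]
grip_width: 61.4
```

```bash
python3 w.py s3
```

```text
19.4 [ 502.6 -181.   116.3] 61.3
[[ 0.83  0.19 -2.13]
 [ 0.59  0.04 -1.92]
 [ 0.22  0.46 -1.19]
 [-0.49  0.32 -1.3 ]
 [-0.83 -0.18 -1.61]
 [-0.86 -0.22 -1.49]]
mean [-0.09  0.1  -1.61] sd [0.67 0.25 0.33] [ -0.   -68.35  35.07   0.    -0.    -0.  ]
```

View pics/s3.png

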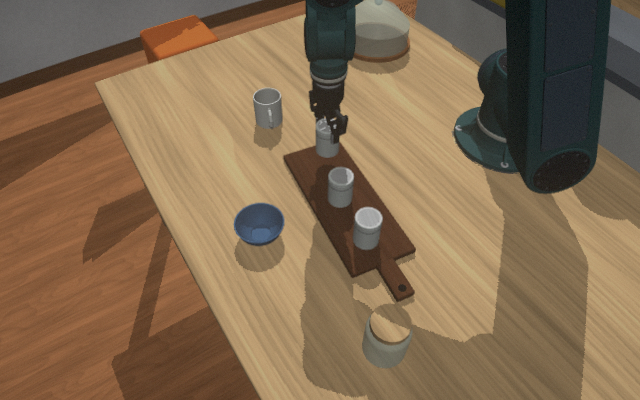

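Tin C reads about 1.6 N, so B is the heaviest (2.2, 4.2 and 1.6 N). I'll set C back and return to B.

Request:
jog_arm:
  moves:
    - [[0,0,4,0,-1],[0,0,8,0,-1],[0,0,10,0,-1],[0,0,10,0,-1],[0,0,6,0,-1],[0,0,4,0,-1],[0,0,2,0,-1],[0,0,1.5,0,-1],[0,0,0,0,-1],[0,0,0,0,-1]]

```text
clock: 20.45
tool_pos: [502.7, -181.0, 71.4]
orientation: [0.0, -0.0, 1.0, -0.0]
wrist_force: [-1.9, 0.8, 3.9]
grip_width: 60.9
```

Request:
jog_arm:
  moves:
    - [[0,0,0,0,0.7],[0,0,0,0,0.9],[0,0,0,0,1],[0,0,0,0,1],[0,0,0,0,1],[0,0,0,0,1],[0,0,0,0,1],[0,0,0,0,1],[0,0,-10,0,1],[0,0,-20,0,1],[0,0,-30,0,1],[0,0,-30,0,1],[0,0,-30,0,1],[0,0,-20,0,1],[0,0,0,0,1]]

```text
clock: 21.95
tool_pos: [503.6, -181.5, 214.1]
orientation: [0.002, -0.0, 1.0, -0.001]
wrist_force: [0.2, -0.1, -1.1]
grip_width: 85.2
```

Request:
jog_arm:
  moves:
    - [[-4,10,0,0,1],[-8,25,0,0,1],[-10,30,0,0,1],[-10,30,0,0,1],[-8,23,0,0,1],[-4,10,0,0,1],[0,0,0,0,1],[0,0,0,0,1]]

```text
clock: 22.75
tool_pos: [546.2, -53.3, 210.4]
orientation: [-0.0, -0.0, 1.0, -0.0]
wrist_force: [0.5, 0.3, 0.4]
grip_width: 85.4
```

```bash
python3 - <<'E'
from h import *
o=get_obs();cc=cam("wrist");im=read_camera("wrist");s=read_camera("scene")
cv2.imwrite("pics/w4.png",cv2.resize(np.vstack([im,s])[:,:,::-1],(480,600)))
print(o['clock'],o['tool_pos'],o['wrist_force'])
for P in((547,-53,102),(503,-181,102),(566,83,102)): print(to_px("wrist",P,cc).round(1)*.75)
E
```

```text
22.75 [546.21284128 -53.26639181 210.40002734] [0.5366191  0.33210293 0.42821287]
[239.85  149.325]
[124.275 111.525]
[353.7   164.475]
```

View pics/w4.png

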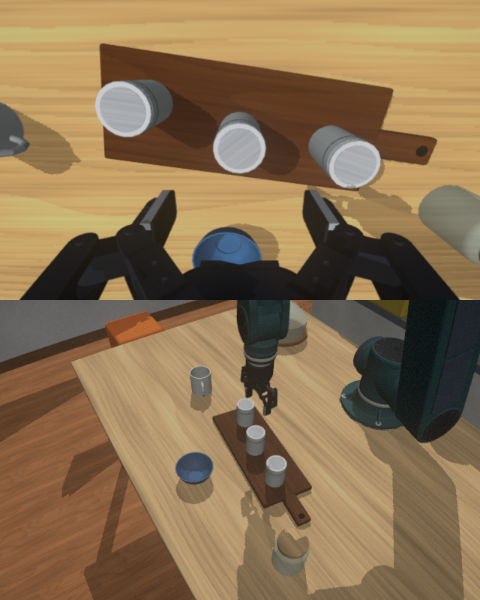

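All three tins stand upright and lid B is centred at (240,148). I'll grip B and raise it 155 mm.

Request:
jog_arm:
  moves:
    - [[0,0,15,0,1],[0,0,20,0,1],[0,0,20,0,1],[0,0,20,0,1],[0,0,20,0,1],[0,0,18,0,1],[0,0,15,0,1],[0,0,12,0,1],[0,0,0,0,1],[0,0,0,0,-1],[0,0,0,0,-1],[0,0,0,0,-1],[0,0,0,0,-1],[0,0,0,0,-1],[0,0,0,0,-1],[0,0,0,0,-1],[0,0,0,0,-1]]

```text
clock: 24.55
tool_pos: [547.0, -53.3, 71.8]
orientation: [0.001, -0.0, 1.0, -0.0]
wrist_force: [-1.9, -2.2, 7.1]
grip_width: 60.5
```

Request:
jog_arm:
  moves:
    - [[0,0,-3,0,-1],[0,0,-7,0,-1],[0,0,-10,0,-1],[0,0,-15,0,-1],[0,0,-15,0,-1],[0,0,-15,0,-1],[0,0,-15,0,-1],[0,0,-15,0,-1],[0,0,-15,0,-1],[0,0,-15,0,-1],[0,0,-12,0,-1],[0,0,-10,0,-1],[0,0,-6,0,-1],[0,0,-2,0,-1],[0,0,0,0,-1],[0,0,0,0,-1],[0,0,0,0,-1],[0,0,0,0,-1],[0,0,0,0,-1],[0,0,0,0,-1]]

```text
clock: 26.55
tool_pos: [546.5, -52.9, 225.7]
orientation: [-0.0, -0.0, 1.0, 0.0]
wrist_force: [-0.2, 0.4, -3.3]
grip_width: 60.2
```

```bash
python3 w.py s4
```

```text
26.8 [546.5 -53.  225.8] 60.5
[[-0.21  0.36 -3.3 ]
 [ 0.06 -0.98 -4.49]
 [-0.06 -0.36 -3.65]
 [-0.13  0.25 -4.35]
 [ 0.23 -0.24 -4.68]
 [ 0.5  -0.95 -4.56]]
mean [ 0.07 -0.32 -4.17] sd [0.24 0.52 0.51] [ -0.   -70.14  39.89   0.    -0.     0.  ]
```

View pics/s4.png

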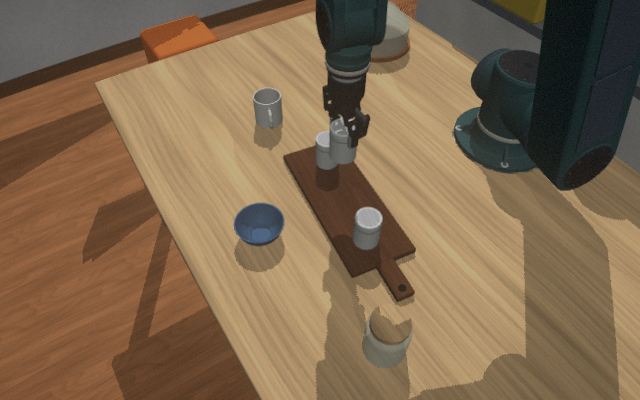

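B is held about 154 mm up, upright and steady. A and C are standing, so I'm handing the job in.

```bash
python3 -c "
from plant import *
print(get_obs()['qvel'].round(4));print(job_done())"
```

```text
[ 0.     -0.0011 -0.0001  0.0015  0.0007 -0.0003]
the job is handed in; nothing more can be done
None
```

I lifted each tin in order from the handle end and set each one back on the board. The middle tin (B) was the heaviest, and I handed the job in still holding it about 154 mm above the board.

| Tin | Wrist reading (N) | Approx. mass (kg) |
|---|---|---|
| A (handle end) | 2.2 | 0.22 |
| B (middle) | 4.2 | 0.42 |
| C (last) | 1.6 | 0.16 |

**Last checks:** at about 26.8 s, B again read 4.2 N, with joint speeds near zero. The final scene picture showed B upright, A and C standing on the board, and the mug, jar and bowl where they started. No check failed. The fingers read 60–61 mm on the 62 mm tins, and single force readings varied by about 0.5 N, so I averaged six for each weight.

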